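Put a spare valve cartridge away in its flip-cap tube

TASK

Three of the four leaning flip-cap tubes in the rack already hold a brass valve cartridge; one is empty. Flick the empty tube's cap well open, put the spare cartridge from the bench fully down into that tube, and press its cap fully shut again. Keep the other caps shut all the while and do not disturb the other things on the bench.

Things in the scene. Friction and masses are not known exactly. Their poses are not given: they have to be found in the camera images.
- rack: Fixed tube rack, grey base 130 x 350 mm. Origin: centre of its underside; z up, y along the row, -x the front (towards the robot and to its right). Four tubes in a row at y = -102, -34, 34, 102 mm, in any order, all lean 35 deg forward: the axis from floor to mouth is (-sin 35, 0, cos 35) here; the lower tube ends are at x = 0, z = 45 mm. A handle bar runs over the row.
- handle_mid (a point): Middle of the rack's carrying handle: a 12 mm round steel bar along the rack's y, 336 mm long, an upright 12 mm post at each end. It runs 36 mm behind and 115 mm above the tube mouths: a gripper pointing straight down over a mouth strikes it; one tilted with the tubes (35 deg, from the front) clears it.
- tube_empty: The tube with nothing in it. Fixed, clear plastic, outer diameter 38, bore 32, length 68, inside depth 63 mm, leaning 35 deg forward; the top 40 mm stand clear of the holder. Origin: 45 mm straight below the lower end of the tube's axis; axes as the rack's. All four tubes are alike but for the contents, seen through the clear wall.
- empty_mouth (a point): Centre of the empty tube's mouth, in the plane of its rim (axes as tube_empty).
- empty_hinge (a point): Hinge axis of the empty tube's cap: at the back of the mouth, 21 mm behind its centre, parallel to the body's y (axes as tube_empty).
- empty_tab (a point): Grip point on the thumb tab of the empty tube's cap, moves with the cap, 57 mm from the hinge, mid thickness. Cap: black disc 40 mm across, 6 mm thick, on the mouth when shut; tab at its front 12 mm wide (y), 5 mm thick, from 39 to 65 mm from the hinge. Axes: z the cap's outer normal (tube axis when shut), -x from hinge to tab, y along the hinge.
- cap_empty (a joint): Hinge of the empty tube's cap, rad: 0 is shut on the mouth, it grows as the tab is lifted up and backwards, 1.95 is the stop. A stiff hinge (0.03 N m of friction, no spring, no latch): the cap stays where it is left.
- empty_mid (a point): Point on the empty tube's axis 28 mm above its inner floor: where the middle of a cartridge that rests on the floor lies, within some 5 mm (axes as tube_empty).
- cartridge: The spare damper valve cartridge, loose: a brass cylinder, diameter 22 mm, 56 mm long, with two shallow grooves, 85 to 170 g, standing upright on the bench at the start. Origin: centre of its underside, z along its axis; the ends are alike.
- cartridge_mid (a point): Middle of the spare cartridge, 28 mm from either end.
- tube_full1: Full tube 1 of 3: a tube like tube_empty, same origin and axes, with a brass cartridge already in it (fixed).
- cap_full1 (a joint): Hinge of the cap on full tube 1, same kind as cap_empty; shut (0) at the start and to be left shut.
- tube_full2: Full tube 2 of 3: a tube like tube_empty, same origin and axes, with a brass cartridge already in it (fixed).
- cap_full2 (a joint): Hinge of the cap on full tube 2, same kind as cap_empty; shut (0) at the start and to be left shut.
- tube_full3: Full tube 3 of 3: a tube like tube_empty, same origin and axes, with a brass cartridge already in it (fixed).
- cap_full3 (a joint): Hinge of the cap on full tube 3, same kind as cap_empty; shut (0) at the start and to be left shut.
- spacer: Bystander: loose steel ring, 40 mm outside, 18 mm high. Origin: centre of the underside.
- rod_end: Bystander: loose steel rod end lying flat, a disc 32 mm across and 16 mm high with a 14 mm shank reaching 64 mm from the disc's centre along its x. Origin: underside of the disc's centre.
- wrench: Bystander: steel wrench 170 mm long lying flat along its x to the right in front of the rack. Origin near its middle.
- screwdriver: Bystander: screwdriver 200 mm long lying along its x to the left of the rack. Origin near its middle.
Not all that is in view belongs to the job. What is meant by the cartridge is not green or orange, and is the larger of those in its own colour.

How it is judged:
On the way, in this order (a step that is already met when the one before it is completed fails the run):
1. the empty tube's cap is opened by at least 60 degrees (value of joint cap_empty above 1.05 rad), for 0.2 s.
2. the spare cartridge is down in the empty tube (distance between cartridge_mid and empty_mid below 0.015 m and value of joint cap_empty above 0.5 rad), for 0.2 s.
At the end, for the whole second after the job is handed in: The spare cartridge rests in the formerly empty tube (its middle within 15 mm of where it lies when fully down), that tube's cap and the three others are shut to within 0.07 rad (4 deg), and the cartridge is at rest (distance between cartridge_mid and empty_mid below 0.015 m and value of joint each of cap_empty, cap_full1, cap_full2, cap_full3 below 0.07 rad and linear speed of cartridge below 0.02 m/s); the robot touches nothing.
It fails at once if a full tube's cap is lifted by more than 0.3 rad (value of joint any of cap_full1, cap_full2, cap_full3 above 0.3 rad).
It fails at once if a bystander is moved by more than 40 mm (distance of any of spacer, rod_end, wrench, screwdriver from where it was at the start of the episode above 0.04 m).
It also fails if it takes over 66 s, if anything falls off the work surface, if the arm or the gripper's body presses on something with over 40 N, if the wrist force passes 120 N, or if a joint passes its speed limit or range.

ROBOT

A 7-joint arm with a two-finger parallel gripper is mounted at the origin on the work surface. World frame = base frame: x ahead of the robot, y to its left, z up, the work surface at z = 0. Lengths are in m, angles in rad, forces in N, time in s.
With the tool pointing down it reaches from about 0.35 to 0.9 m from the base axis. Payload 19.9 kg.
Tool frame: the origin (TCP) lies on the centre line of the jaws, within the pads' length; the fingertips stand 25 mm ahead of it and the grasp point (between the pads) lies 6 mm ahead of it (tip_reach is the distance from the TCP to the fingertips, in m); z points along the fingers, y is the line along which they close (so a half turn about z gives the same grasp; the last joint's range is limited). The gripper opens to 85 mm and grips with 20 to 120 N. Pads are 22 mm wide; open, the fingers measure 114 mm over their backs; the gripper's body (76 mm by 85 mm) begins 54 mm behind the grasp point. The pads swing forward as they close: fully open they stand 13 mm farther back than shut.
Start: joints at [1.208, 0.417, -0.01, 1.614, 0.005, 1.111, -0.053], TCP at [0.197, -0.593, 0.256] pointing down, gripper open.
Joint ranges: [-2.81, 2.81], [-0.39, 2.02], [-1.27, 1.25], [0.06, 2.57], [-1.19, 4.33], [0.19, 2], [-2.82, 2.82]. Speed limits (rad/s): [1.89, 1.89, 2.39, 2.39, 3.01, 3.01, 3.01].

INTERFACE

Orientations are given as [roll, pitch, yaw] about the fixed x, y, z axes, in that order (R = Rz(yaw) Ry(pitch) Rx(roll)).
In Python, from rig import * gives the robot as it stands.
- The arm moves only by the shell command python3 -m crank 'ROWS' [OPENING] [FORCE]. ROWS is text: rows parted by semicolons, each of 6 numbers parted by spaces: the shift along the tool's x, y, z scaled (see below), then the turn, a rotation vector about the tool's x, y, z scaled (see below). A call has 1 to 5 rows; each row is the pose to reach, as a shift and turn from the pose commanded when the call began, along the tool's axes at that moment, turning the shorter way round; what a row does not reach only later rows make up. The controller multiplies each number of a shift by 0.15 m and each number of a turn by 180 degrees. A row lasts 1/8 s, in which the tool goes at most 62.5 mm and 10.7 degrees, less where a joint would pass 70% of its speed; a pose out of reach is approached as far as the arm can. A call with a number of a shift or a turn outside -1 to 1 is refused whole. A call with a gripper value outside its range is refused whole. OPENING is the opening, from -1 (shut) to 1 (fully open), set as the call begins (- or left out, the last holds). The fingers move at their own pace and stop on an object; FORCE is the grip in N (left out, the last holds). Time passes only in rows, so rows that repeat a pose let the fingers close. It gives the time, the measured TCP pose, the force, the opening and the grip force at its end, in the units of the state.
- sense(): the state, without advancing time (a new reading comes with each control period).
- read_camera(name): name is "side" or "top"; returns a dict with "pixels" (420x560x3 uint8, red, green, blue), "range_z" (420x560 float32, m along the optical axis (not along the pixel's ray), 0 where there is no reading), "intrinsics" (3x3 intrinsics, pixels), "world_from_camera" (4x4, takes a point from camera to world coordinates). Camera axes: x right, y down, z forward; pixel columns grow to the right and rows downward; lengths in m; the calibration is good to about 2 mm. A picture is of the moment at which its call begins.
- job_done(): hands the job in; it is judged then, once.
The state is a dict: "time_s": time; "joint_positions": joint angles; "joint_vel": joint speeds; "joint_efforts": joint torques, N m; "position": TCP position; "tool_rot": TCP orientation; "ft_force": force on the tool from outside, world axes, zero at the start; "moment": the same for the moment, N m; "width": finger opening in m; "grasp_force": force on a finger pad.
Only numpy, scipy, OpenCV 4.12 (cv2) and the standard library are available. Lean on these libraries where they do the work, as an engineer would, in place of code of your own. Each camera call takes 0.05 s, during which the arm holds its last target. There are 200 camera calls.

## Working session

There is one attempt and no reset: what is moved stays moved. The work goes in short steps, Python scripts to look and compute and a shell command to move; the robot and the scene stay as the last step left them, time stands still between calls to the robot, and variables do not carry over. Pictures are saved under pics/ and viewed, at most 10 in all, crops included, and the job is handed in when it is done.

```bash
ls; mkdir -p pics
python3 - <<'E'
from rig import *
import cv2,numpy as np
for n in("side","top"):
    r=read_camera(n); np.savez(''+n+'0.npz',**r)
    cv2.imwrite(f'pics/{n}0.png',r["pixels"][:,:,::-1]); print(n,r["intrinsics"],r["world_from_camera"].round(3))
print(sense())
E
```

```text
pics
side [[524.45865523   0.         271.30717741]
 [  0.         524.45865523 213.61984491]
 [  0.           0.           1.        ]] [[-0.758 -0.35   0.551 -0.13 ]
 [-0.653  0.402 -0.642  0.885]
 [ 0.003 -0.846 -0.533  0.788]
 [ 0.     0.     0.     1.   ]]
top [[456.93762617   0.         276.34156894]
 [  0.         456.93762617 206.82703895]
 [  0.           0.           1.        ]] [[-0.018 -0.991  0.134  0.379]
 [-1.     0.019  0.005  0.105]
 [-0.007 -0.134 -0.991  1.247]
 [ 0.     0.     0.     1.   ]]
{'time_s': 0.1, 'joint_positions': array([ 1.20850189,  0.41792468, -0.0103367 ,  1.61408583,  0.00466121,
        1.11071682, -0.0530081 ]), 'joint_vel': array([ 1.11660035e-03, -4.43091454e-04,  5.04968959e-04, -2.52438762e-03,
        2.68779432e-04, -4.04047013e-04, -1.66984316e-05]), 'joint_efforts': array([ 1.37073279e-03, -8.65810132e+01,  6.80037048e-01, -4.35639381e+01,
        1.92120642e-02,  4.89663973e-03,  6.99474484e-06]), 'position': array([ 0.19700923, -0.59284407,  0.255728  ]), 'tool_rot': array([-3.14048262e+00,  3.78438865e-05,  3.20807796e-01]), 'ft_force': array([-0.2687499 ,  0.94630673,  0.36815705]), 'moment': array([ 0.02085182,  0.01932655, -0.04489206]), 'grasp_force': 0.0, 'width': 0.08564806099832768}
```

View pics/side0.png

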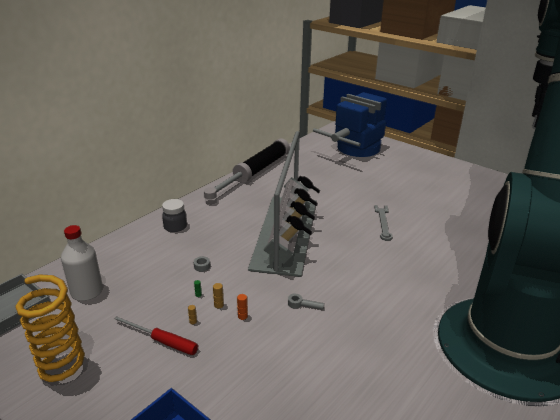

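View pics/top0.png

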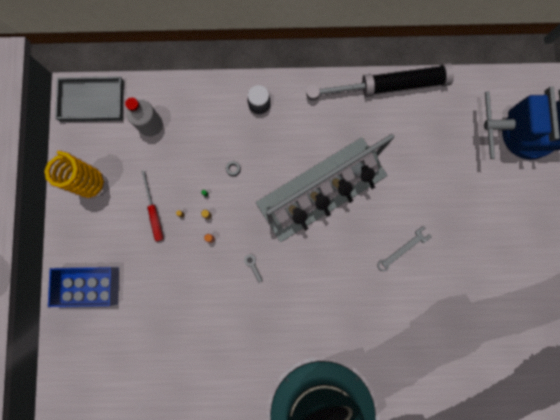

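The side view shows the four cylinders: brass large at (218,295), brass small at (192,314), green (197,288) and orange (242,306). The brass large one fits because it is neither green nor orange and is the larger of the two brass ones. The caps lie at about (309,185), (304,196), (301,210) and (298,226) in the side view, and at (299,216), (322,202), (345,187) and (367,173) in the top view. I'll enlarge to confirm the cartridge and find the empty tube.

Run:
```python
import cv2,numpy as np
s=np.load('side0.npz');t=np.load('top0.npz')
f=lambda im,r0,r1,c0,c1:cv2.resize(im[r0:r1,c0:c1,::-1],(400,300),interpolation=cv2.INTER_CUBIC)
g=lambda a:np.clip(a.astype(float)*1.3,0,255).astype(np.uint8)
A=f(g(s['pixels']),170,275,240,380-0);B=f(g(t['pixels']),150,240,260,380);C=f(s['pixels'],270,330,170,250);D=f(g(s['pixels']),170,245,270,330+40)
cv2.imwrite('pics/crop1.png',np.vstack([np.hstack([A,B]),np.hstack([C,D])]))
```

```text
(no output)
```

View pics/crop1.png

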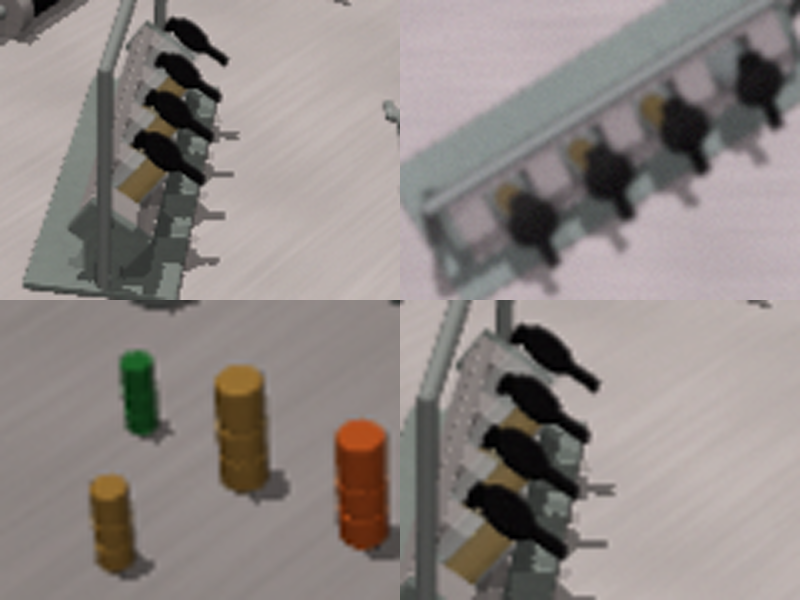

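The crop shows the farthest tube, with its cap at side (309,185) and top (367,173), has no brass in it, so it is the empty one, at rack y=-102. The cartridge meant is the large brass one at side (218,295), top (206,214). Next I'll measure.

```bash
cat > h.py <<'E'
import cv2,numpy as np
from scipy.spatial.transform import Rotation as Ro
def ray(c,u,v):
    K=c['intrinsics'];T=c['world_from_camera'];d=T[:3,:3]@np.linalg.inv(K)@[u,v,1.];return T[:3,3],d/np.linalg.norm(d)
def tri(c1,p1,c2,p2):
    o1,d1=ray(c1,*p1);o2,d2=ray(c2,*p2);A=np.stack([d1,-d2],1);s=np.linalg.lstsq(A,o2-o1,rcond=None)[0]
    a,b=o1+s[0]*d1,o2+s[1]*d2;return (a+b)/2,np.linalg.norm(a-b)
def plane(c,p,z):
    o,d=ray(c,*p);return o+d*(z-o[2])/d[2]
def cloud(c,m):
    v,u=np.nonzero(m&(c['range_z']>0));z=c['range_z'][v,u];K=c['intrinsics']
    P=np.stack([(u-K[0,2])/K[0,0]*z,(v-K[1,2])/K[1,1]*z,z],1);T=c['world_from_camera'];return P@T[:3,:3].T+T[:3,3]
def blobs(m,amin):
    n,l,st,ce=cv2.connectedComponentsWithStats(m.astype(np.uint8),connectivity=4)
    return [(l==i,ce[i],st[i]) for i in range(1,n) if st[i,4]>=amin]
E
python3 - <<'E'
from h import *
C={n:np.load(n+'0.npz') for n in('side','top')};C={n:dict(c) for n,c in C.items()}
box={'side':(170,245,270,330),'top':(150,240,280,385)}
tip={}
for n,c in C.items():
    b=box[n];m=np.zeros((420,560),bool);m[b[0]:b[1],b[2]:b[3]]=c['pixels'][b[0]:b[1],b[2]:b[3]].max(2)<38
    bl=blobs(m,30);bl.sort(key=lambda q:q[1][0])
    if n=='side': bl=bl[::1]
    print(n)
    for k,ce,st in bl:
        P=cloud(c,k);print(ce.round(1),st,np.median(P,0).round(4),P[:,2].min().round(3),P[:,2].max().round(3))
    tip[n]=[q[1] for q in bl]
if len(tip['side'])==4==len(tip['top']):
    for a,b in zip(tip['side'],tip['top']): 
        p,e=tri(C['side'],a,C['top'],b);print(p.round(4),e.round(4))
for n,c in C.items():
    h=cv2.cvtColor(c['pixels'],cv2.COLOR_RGB2HSV);m=(h[...,0]>12)&(h[...,0]<25)&(h[...,1]>110)
    for k,ce,st in blobs(m,12):
        if (n=='side' and 180<ce[0]<235 and 270<ce[1]<330) or (n=='top' and 170<ce[0]<220 and 195<ce[1]<230):
            P=cloud(c,k);t=P[P[:,2]>np.percentile(P[:,2],97)-.004];print(n,ce,st,'med top',t.mean(0).round(4),len(t),'z',np.percentile(P[:,2],[2,98]).round(4))
E
```

```text
side
[297.8 223.9] [286 216  26  19 196] [0.5005 0.0543 0.1045] 0.007 0.119
[301.3 209.1] [291 201  24  19 173] [ 0.5359 -0.004   0.1051] 0.007 0.119
[304.3 195.6] [294 189  23  17 141] [ 0.5712 -0.0619  0.1046] 0.006 0.119
[306.9 182.8] [297 176  22  17 119] [ 0.6055 -0.1193  0.1054] 0.076 0.12
top
[299.6 217. ] [293 209  14  20 183] [0.5068 0.051  0.108 ] 0.01 0.12
[322.4 203. ] [316 193  14  22 190] [ 0.5415 -0.0059  0.107 ] 0.005 0.121
[345.  188.9] [338 179  15  23 196] [ 0.5761 -0.0645  0.1073] 0.082 0.123
[367.3 175. ] [361 166  14  22 184] [ 0.6115 -0.1225  0.1071] 0.01 0.122
[0.5057 0.0504 0.0994] 0.0042
[ 0.5404 -0.0082  0.0994] 0.0038
[ 0.576  -0.0666  0.0993] 0.0032
[ 0.6111 -0.1243  0.1004] 0.0023
side [217.73853211 295.1559633 ] [213 283  11  25 218] med top [0.5229 0.3014 0.0561] 56 z [0.0022 0.0579]
side [191.86290323 314.02419355] [188 305   9  19 124] med top [0.5272 0.374  0.0429] 29 z [0.0044 0.0449]
top [205.34545455 213.69090909] [201 210   9   8  55] med top [0.5258 0.2983 0.0591] 22 z [0.0312 0.0615]
top [179.29032258 213.35483871] [176 211   7   6  31] med top [0.5298 0.3685 0.0453] 10 z [0.0194 0.0468]
```

```bash
cat >> h.py <<'E'
yaw=np.radians(31.1);xr=np.array([np.cos(yaw),np.sin(yaw),0]);yr=np.array([-np.sin(yaw),np.cos(yaw),0]);zr=np.array([0,0,1.])
s35,c35=np.sin(np.radians(35)),np.cos(np.radians(35))
u=-s35*xr+c35*zr; xp=c35*xr+s35*zr
TILT=[np.pi,-np.radians(35),yaw]
def go(p,rpy,p0=None,r0=None):
    from rig import sense
    s=sense();p0=s['position'] if p0 is None else p0;r0=s['tool_rot'] if r0 is None else r0
    R=Ro.from_euler('xyz',r0);d=R.inv().apply(np.array(p)-p0)/.15;t=(R.inv()*Ro.from_euler('xyz',rpy)).as_rotvec()/np.pi
    print('shift',d.round(3),'turn',t.round(4),'| deg',np.degrees(np.linalg.norm(t)*np.pi).round(1))
E
python3 - <<'E'
from h import *
C={n:dict(np.load(n+'0.npz')) for n in('side','top')}
a=[(297.8,223.9),(301.3,209.1),(304.3,195.6),(306.9,182.8)];b=[(299.6,217),(322.4,203),(345,188.9),(367.3,175)]
for p,q in zip(a,b):print(plane(C['side'],p,.102).round(4),plane(C['top'],q,.102).round(4))
# depth: points near cap plane -> height along u, disc back edge
for n,c in C.items():
    m=np.zeros((420,560),bool);bx={'side':(170,245,270,330),'top':(150,240,280,385)}[n]
    m[bx[0]:bx[1],bx[2]:bx[3]]=c['pixels'][bx[0]:bx[1],bx[2]:bx[3]].max(2)<38
    P=cloud(c,m);P=P[P[:,2]>.06]
    print(n,'u',np.percentile(P@u,[10,50,90]).round(4),'x',np.percentile(P@xp,[3,50,97]).round(4),'y',np.percentile(P@yr,[1,50,99]).round(4))
cen=np.mean([plane(C['side'],a[3],.102),plane(C['top'],b[3],.102)],0)
mouth=cen+.0084*xr;mouth[2]=.1007;hinge=mouth+.021*xp;tab=hinge-.057*xp+.003*u
print('mouth',mouth.round(4),'u,x,y',mouth@u,mouth@xp,mouth@yr,'tab',tab.round(4))
pre=tab+.085*u; print('pre',pre);go(pre,TILT)
E
```

```text
[0.5014 0.0526 0.102 ] [0.5071 0.0518 0.102 ]
[ 0.5364 -0.0058  0.102 ] [ 0.5417 -0.0068  0.102 ]
[ 0.5716 -0.0635  0.102 ] [ 0.5768 -0.0653  0.102 ]
[ 0.6084 -0.1226  0.102 ] [ 0.6117 -0.1234  0.102 ]
side u [-0.1801 -0.1765 -0.1743] x [0.3975 0.4352 0.4597] y [-0.4312 -0.2848 -0.1962]
top u [-0.1794 -0.1764 -0.174 ] x [0.4062 0.4392 0.4616] y [-0.436  -0.3372 -0.2029]
mouth [ 0.6172 -0.1187  0.1007] u,x,y -0.18549325462929642 0.4404769141819818 -0.42045397379146393 tab [ 0.5905 -0.1348  0.0825]
pre [ 0.54876614 -0.15999444  0.15213663]
shift [ 3.135 -1.998  0.693] turn [ 0.0212  0.1936 -0.0686] | deg 37.2
```

```bash
python3 -m crank '.33 -.21 0 0 0 0; .66 -.43 0 0 0 0; 1 -.65 0 0 0 0' -.06 30; python3 -m crank '.33 -.21 0 0 0 0; .66 -.43 0 0 0 0; 1 -.65 0 0 0 0'; python3 -m crank '.2 -.1 .05 .005 .05 -.017; .4 -.25 .1 .01 .1 -.034; .7 -.4 .2 .016 .15 -.051; .8 -.5 .3 .0212 .1936 -.0686; .8 -.5 .3 .0212 .1936 -.0686'
python3 - <<'E'
from h import *
go([.5488,-.16,.1541],TILT)
E
```

```text
time_s: 0.48
position: [0.3095, -0.4516, 0.2561]
tool_rot: [-3.141, 0.0, 0.321]
ft_force: [1.6, -1.0, -0.5]
width: 0.0404
grasp_force: 0.0
time_s: 0.85
position: [0.421, -0.3118, 0.2562]
tool_rot: [-3.142, 0.0, 0.321]
ft_force: [1.0, -1.0, -0.2]
width: 0.0398
grasp_force: 0.0
time_s: 1.48
position: [0.5092, -0.2044, 0.2097]
tool_rot: [-3.138, -0.61, 0.54]
ft_force: [0.6, -0.3, 1.0]
width: 0.0402
grasp_force: 0.0
shift [ 0.098 -0.116  0.521] turn [-0.0005  0.0003 -0.0008] | deg 0.2
```

```bash
python3 -m crank '.05 -.06 .25 0 0 0; .098 -.116 .52 0 0 0; .098 -.116 .52 0 0 0'
python3 - <<'E'
from h import *
from rig import *
r=read_camera('side');t=read_camera('top')
f=lambda im,r0,r1,c0,c1:cv2.resize(im[r0:r1,c0:c1,::-1],(400,400),interpolation=cv2.INTER_CUBIC)
cv2.imwrite('pics/a1.png',np.hstack([f(r['pixels'],120,240,250,370),f(t['pixels'],120,240,300,420)]))
p=.0155
tab=np.array([.5905,-.1348,.0825])+.002*u
go(tab+.0155*u,TILT)
E
```

```text
time_s: 1.85
position: [0.5507, -0.1585, 0.1549]
tool_rot: [-3.139, -0.609, 0.543]
ft_force: [-0.5, -1.1, 1.0]
width: 0.0401
grasp_force: 0.0
shift [-0.021 -0.011  0.469] turn [0.0004 0.0004 0.    ] | deg 0.1
```

View pics/a1.png

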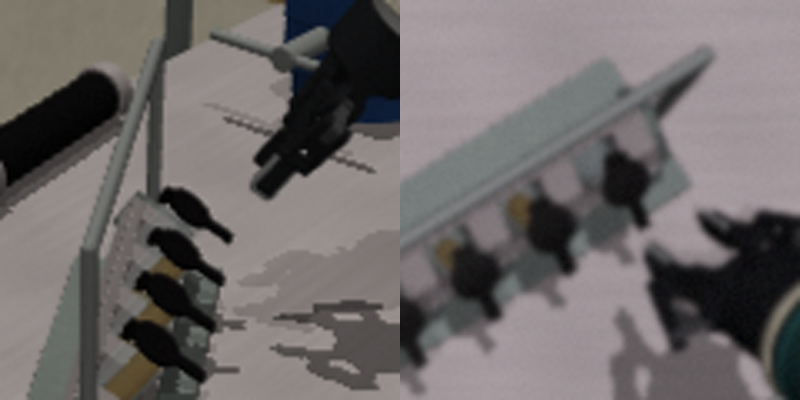

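The left half shows the open fingers above and in front of the far cap. In the right half the fingertip midpoint is at about (678,235) and heads along the tool axis onto the tab at (640,210), so it is aligned. I'll descend and grip.

```bash
python3 -m crank '-.01 -.005 .15 0 0 0; -.02 -.01 .3 0 0 0; -.02 -.01 .4 0 0 0; -.02 -.01 .47 0 0 0; -.02 -.01 .47 0 0 0'; python3 -m crank '0 0 0 0 0 0; 0 0 0 0 0 0; 0 0 0 0 0 0; 0 0 0 0 0 0' -1 25
python3 - <<'E'
from h import *
tab=np.array([.5905,-.1348,.0825])+.002*u
go(tab+.0155*u,TILT)
E
```

```text
time_s: 2.58
position: [0.582, -0.1395, 0.0962]
tool_rot: [3.141, -0.611, 0.543]
ft_force: [-0.1, 0.2, -0.2]
width: 0.04
grasp_force: 0.0
time_s: 3.08
position: [0.5822, -0.1402, 0.0966]
tool_rot: [3.139, -0.611, 0.543]
ft_force: [0.4, -6.6, 3.6]
width: 0.0111
grasp_force: 27.6
shift [ 0.    -0.002 -0.001] turn [0.0008 0.     0.0001] | deg 0.1
```

Gripped: the width is about 12 mm, matching the tab. Now the opening arc.

```bash
python3 -m crank '.006 0 -.066 0 0 0; .023 0 -.13 0 0 0; .051 0 -.19 0 0 0; .089 0 -.244 0 0 0; .136 0 -.291 0 0 0'; python3 -m crank '.054 0 -.038 0 0 0; .114 0 -.066 0 0 0; .178 0 -.083 0 0 0; .244 0 -.089 0 0 0; .31 0 -.083 0 0 0';python3 -m crank '0 0 0 0 0 0; .03 0 .01 0 0 0;  .03 0 .01 0 0 0'
python3 - <<'E'
from h import *
from rig import *
r=read_camera('side');t=read_camera('top')
f=lambda im,r0,r1,c0,c1:cv2.resize(im[r0:r1,c0:c1,::-1],(400,400),interpolation=cv2.INTER_CUBIC)
cv2.imwrite('pics/a2.png',np.hstack([f(r['pixels'],120,240,250,370),f(t['pixels'],120,240,300,420)]))
print(sense()['position'])
E
```

```text
time_s: 3.7
position: [0.5751, -0.1442, 0.1441]
tool_rot: [3.139, -0.611, 0.543]
ft_force: [10.2, -3.6, -7.0]
width: 0.0111
grasp_force: 24.8
time_s: 4.32
position: [0.6012, -0.1286, 0.1807]
tool_rot: [3.139, -0.61, 0.543]
ft_force: [1.8, -6.5, -3.1]
width: 0.011
grasp_force: 24.8
time_s: 4.7
position: [0.6054, -0.1261, 0.1822]
tool_rot: [3.139, -0.611, 0.544]
ft_force: [-2.1, -7.0, 3.9]
width: 0.011
grasp_force: 24.8
[ 0.6052959  -0.12627028  0.18220848]
```

View pics/a2.png

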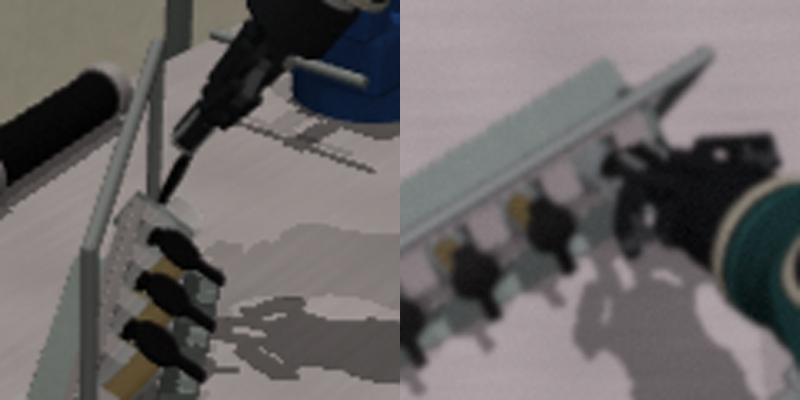

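The left half shows the cap standing open, held at its tab at (175,165), and the other caps are shut. Next: release, back off, and work out the cartridge.

```bash
python3 -m crank '0 0 0 0 0 0; 0 0 0 0 0 0; 0 0 -.2 0 0 0; 0 0 -.5 0 0 0; 0 0 -.9 0 0 0' -.06; python3 -m crank '0 0 -.2 0 -.05 0; 0 0 -.5 0 -.1 0; 0 0 -.5 0 -.15 0; 0 0 -.5 0 -.1944 0;  0 0 -.5 0 -.1944 0';  python3 - <<'E'
from h import *
C={n:dict(np.load(n+'0.npz')) for n in('side','top')}
print(plane(C['side'],(217.74,295.2),.028),plane(C['top'],(205.35,213.7),.05))
print(tri(C['side'],(217.9,285.5),C['top'],(205.3,213.7)))
go([.525,.3,.25],[np.pi,0,yaw])
E
```

```text
time_s: 5.42
position: [0.5377, -0.1645, 0.2929]
tool_rot: [-3.14, -0.61, 0.544]
ft_force: [0.1, -0.3, 0.9]
width: 0.0405
grasp_force: 0.0
time_s: 6.05
position: [0.503, -0.1854, 0.3536]
tool_rot: [-3.142, 0.001, 0.547]
ft_force: [0.1, 0.2, -0.6]
width: 0.0399
grasp_force: 0.0
[0.52580799 0.29933779 0.028     ] [0.52631675 0.29804732 0.05      ]
(array([0.52565582, 0.29737982, 0.05422143]), np.float64(0.0003650275116089168))
shift [ 1.809 -2.688  0.689] turn [-0.      0.0003  0.0013] | deg 0.2
```

```bash
python3 -m crank '.3 -.33 0 0 0 0; .5 -.66 0 0 0 0; .7 -1 0 0 0 0'; python3 -m crank '.3 -.33 0 0 0 0; .5 -.66 0 0 0 0; .7 -1 0 0 0 0'; python3 -m crank '.2 -.3 .3 0 0 0; .4 -.68 .6 0 0 0; .4 -.68 .6 0 0 0'
python3 - <<'E'
from h import *
go([.526,.2988,.16],[np.pi,0,yaw])
go([.526,.2988,.067],[np.pi,0,yaw])
E
```

```text
time_s: 6.42
position: [0.5137, -0.0029, 0.3536]
tool_rot: [-3.142, -0.001, 0.542]
ft_force: [1.4, -1.1, -0.1]
width: 0.0404
grasp_force: 0.0
time_s: 6.8
position: [0.5263, 0.1795, 0.3534]
tool_rot: [-3.141, -0.001, 0.542]
ft_force: [0.7, -1.4, 0.7]
width: 0.0404
grasp_force: 0.0
time_s: 7.18
position: [0.5236, 0.2983, 0.261]
tool_rot: [-3.14, 0.003, 0.546]
ft_force: [0.3, -0.2, -0.3]
width: 0.0399
grasp_force: 0.0
shift [0.017 0.007 0.673] turn [-0.0006  0.0008  0.0009] | deg 0.2
shift [0.019 0.008 1.293] turn [-0.0006  0.0008  0.0009] | deg 0.2
```

```bash
python3 -m crank '.02 .007 .3 0 0 0; .02 .007 .6 0 0 0; .02 .007 .7 0 0 0; .02 .007 .7 0 0 0'; python3 -m crank '0 0 .15 0 0 0; 0 0 .3 0 0 0; 0 0 .45 0 0 0; 0 0 .58 0 0 0; 0 0 .58 0 0 0'; python3 -c "
from h import *
go([.526,.2988,.067],[np.pi,0,yaw])"; python3 -m crank '0 0 0 0 0 0; 0 0 0 0 0 0; 0 0 0 0 0 0; 0 0 0 0 0 0; 0 0 0 0 0 0' -1 40
```

```text
time_s: 7.68
position: [0.5286, 0.2965, 0.1586]
tool_rot: [3.141, 0.001, 0.542]
ft_force: [-0.2, -0.3, 0.9]
width: 0.0399
grasp_force: 0.0
time_s: 8.3
position: [0.5286, 0.2966, 0.0713]
tool_rot: [3.141, 0.001, 0.543]
ft_force: [-0.2, 0.8, 0.9]
width: 0.0401
grasp_force: 0.0
shift [-0.007 -0.022  0.029] turn [ 0.0003  0.0003 -0.    ] | deg 0.1
time_s: 8.93
position: [0.5293, 0.2972, 0.0727]
tool_rot: [3.14, -0.002, 0.543]
ft_force: [-0.1, 0.1, 8.0]
width: 0.0198
grasp_force: 39.2
```

```bash
python3 -m crank '0 0 -.05 0 0 0; 0 0 -.2 0 0 0; 0 0 -.5 0 0 0; 0 0 -.9 0 0 0; 0 0 -.9 0 0 0'
python3 - <<'E'
from h import *
from rig import *
r=read_camera('side');t=read_camera('top')
f=lambda im,r0,r1,c0,c1:cv2.resize(im[r0:r1,c0:c1,::-1],(400,400),interpolation=cv2.INTER_CUBIC)
cv2.imwrite('pics/a3.png',np.hstack([f(r['pixels'],190,330,150,290),f(t['pixels'],130,270,280,420)]))
go([.5,.1,.35],[np.pi,0,yaw])
E
```

```text
time_s: 9.55
position: [0.53, 0.298, 0.2114]
tool_rot: [3.14, -0.007, 0.543]
ft_force: [0.3, 0.7, -1.2]
width: 0.0198
grasp_force: 39.2
shift [-0.84   1.025 -0.952] turn [ 0.0005 -0.0002 -0.0001] | deg 0.1
```

View pics/a3.png

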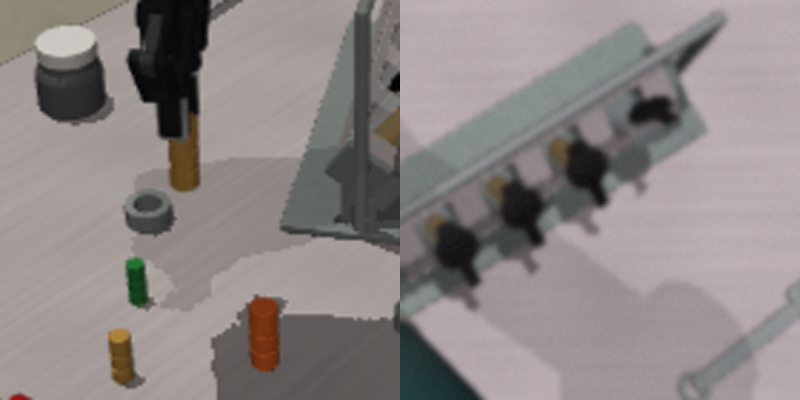

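The left half shows the cartridge held upright below the fingers at (185,150), with the neighbours undisturbed. In the right half the empty tube's cap stands open at (655,110). Next I carry it across.

```bash
python3 -m crank '-.1 0 -.4 0 0 0; -.3 .1 -.8 0 0 0; -.5 .3 -.95 0 0 0; -.7 .6 -.95 0 0 0; -.84 1 -.95 0 0 0';  python3 -m crank '-.1 .4 0 0 0 0; -.2 .7 0 0 0 0; -.25 1 0 0 0 0; -.25 1 0 0 0 0'
python3 - <<'E'
from h import *
m=np.array([.6172,-.1187,.1007])+.002*u
go(m+.22*u,TILT)
E
```

```text
time_s: 10.28
position: [0.497, 0.1032, 0.3486]
tool_rot: [3.14, 0.001, 0.544]
ft_force: [1.9, -0.8, -2.1]
width: 0.0201
grasp_force: 39.6
time_s: 10.78
position: [0.5434, -0.0471, 0.3474]
tool_rot: [-3.141, 0.003, 0.538]
ft_force: [-0.3, 0.9, -0.5]
width: 0.0192
grasp_force: 39.6
shift [-0.67   0.667  0.434] turn [ 0.0004  0.1953 -0.0016] | deg 35.2
```

```bash
python3 -m crank '-.3 .2 0 0 0 0; -.6 .4 0 0 .05 0; -.67 .667 .1 0 .1 0; -.67 .667 .2 0 .15 0; -.67 .667 .434 0 .1953 0';python3 - <<'E'
from h import *
m=np.array([.6172,-.1187,.1007])+.002*u
go(m+.13*u,TILT)
E
```

```text
time_s: 11.4
position: [0.5089, -0.1812, 0.2855]
tool_rot: [3.139, -0.611, 0.543]
ft_force: [1.6, 1.7, -1.9]
width: 0.0196
grasp_force: 39.6
shift [-0.024  0.015  0.607] turn [ 0.0008 -0.0002  0.0002] | deg 0.1
```

```bash
python3 -m crank '-.01 .01 .2 0 0 0; -.02 .015 .4 0 0 0; -.024 .015 .6 0 0 0; -.024 .015 .6 0 0 0';python3 - <<'E'
from h import *
from rig import *
m=np.array([.6172,-.1187,.1007])+.002*u
s=sense();tcp=s['position'];print('tcp rel mouth (x,y,u)',[(tcp-m)@a for a in(xp,yr,u)])
C={n:read_camera(n) for n in('side','top')}
for n in C: np.savez(n+'1.npz',**C[n])
for n,c in C.items():
    h=cv2.cvtColor(c['pixels'],cv2.COLOR_RGB2HSV);mm=(h[...,0]>10)&(h[...,0]<28)&(h[...,1]>90)
    for k,ce,st in blobs(mm,8):
        P=cloud(c,k)
        if len(P)and np.linalg.norm(np.median(P,0)-m)<.12: 
            q=(P-m)@np.stack([xp,yr,u],1);print(n,ce,st,np.median(q,0).round(4),np.percentile(q,[3,97],axis=0).round(4))
f=lambda im,r0,r1,c0,c1:cv2.resize(im[r0:r1,c0:c1,::-1],(400,400),interpolation=cv2.INTER_CUBIC)
cv2.imwrite('pics/a4.png',np.hstack([f(C['side']['pixels'],130,210,270,350),f(C['top']['pixels'],140,220,340,420)]))
E
```

```text
time_s: 11.9
position: [0.5511, -0.1555, 0.2076]
tool_rot: [-3.136, -0.606, 0.543]
ft_force: [-0.9, 0.1, -1.5]
width: 0.0198
grasp_force: 39.6
tcp rel mouth (x,y,u) [np.float64(-0.0006079429127329669), np.float64(0.002671628290305765), np.float64(0.1289670129980609)]
side [321.76859504 164.70247934] [315 157  15  16 121] [-0.0012  0.014   0.0792] [[-0.0114  0.0062  0.0569]
 [ 0.0069  0.0207  0.0993]]
side [299.71052632 200.39473684] [295 197  10   7  38] [-0.0017  0.0868 -0.0041] [[-0.0127  0.0835 -0.0146]
 [ 0.0063  0.1231  0.01  ]]
top [335.79411765 182.55882353] [333 179   6   8  34] [ 0.0135  0.0762 -0.017 ] [[ 0.0091  0.0707 -0.0317]
 [ 0.0197  0.0806 -0.0004]]
top [382.56028369 184.44680851] [373 179  21  13 141] [0.0072 0.0039 0.0961] [[-0.0068 -0.0092  0.0643]
 [ 0.0133  0.0134  0.1254]]
```

View pics/a4.png

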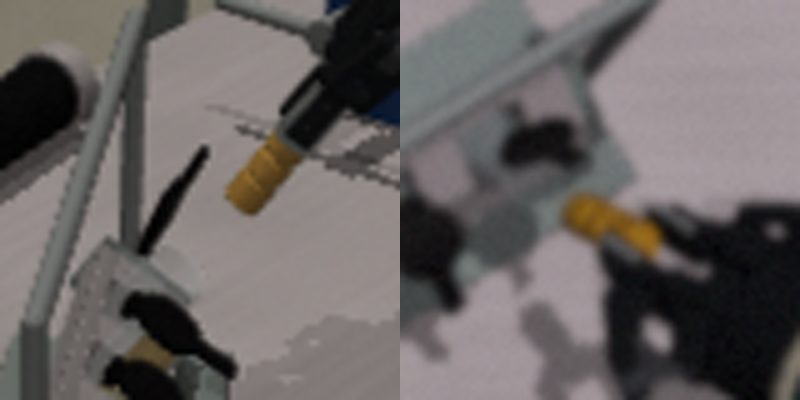

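The left half shows the cartridge at (260,185) heading to the mouth, with the cap open at (175,200). In the right half the cartridge at (610,220) looks slightly tilted, so I'll compute its axis from both views.

```bash
cat > ax.py <<'E'
from h import *
m=np.array([.6172,-.1187,.1007])+.002*u
F=np.stack([xp,yr,u])
def axis(C):
    N=[];D=[];ce={}
    for n,c in C.items():
        h=cv2.cvtColor(c['pixels'],cv2.COLOR_RGB2HSV);mm=(h[...,0]>10)&(h[...,0]<28)&(h[...,1]>90)
        best=min((b for b in blobs(mm,40)),key=lambda b:np.linalg.norm(np.median(cloud(c,b[0]),0)-m-.08*u) if (c['range_z'][b[0]]>0).any() else 9)
        v,w=np.nonzero(best[0]);l=cv2.fitLine(np.stack([w,v],1).astype(np.float32),cv2.DIST_L2,0,.01,.01).ravel()
        o,d0=ray(c,l[2],l[3]);_,d1=ray(c,l[2]+10*l[0],l[3]+10*l[1]);k=np.cross(d0,d1);k/=np.linalg.norm(k);N.append(k);D.append(k@o);ce[n]=(l[2],l[3])
    a=np.cross(*N);a/=np.linalg.norm(a);a*=np.sign(a@u)
    p0=np.linalg.lstsq(np.vstack([N,a]),np.array(D+[a@(m+.08*u)]),rcond=None)[0]
    return p0,a
if __name__=='__main__':
    from rig import *
    import sys
    C={n:dict(np.load(n+'1.npz')) for n in('side','top')} if len(sys.argv)>1 else {n:read_camera(n) for n in('side','top')}
    p,a=axis(C);print('axis pt rel mouth',(F@(p-m)).round(4),'dir x,y,u',(F@a).round(3))
    s=sense();print('tcp',(F@(s['position']-m)).round(4))
    # where axis crosses u=.06
    q=F@(p-m);b=F@a
    for h in(.057,.11):print(h,(q+b*(h-q[2])/b[2]).round(4))
E
python3 ax.py old
```

```text
axis pt rel mouth [-0.0049 -0.0023  0.0794] dir x,y,u [-0.02  -0.204  0.979]
tcp [1.000e-04 1.100e-03 1.311e-01]
0.057 [-0.0044  0.0023  0.057 ]
0.11 [-0.0055 -0.0087  0.11  ]
```

```bash
python3 -m crank '.01 .013 .1 0 0 0; .01 .013 .2 0 0 0; .01 .013 .27 0 0 0; .01 .013 .33 0 0 0; .01 .013 .33 0 0 0';python3 - <<'E'
from ax import *
from rig import *
s=sense();print('tcp',(F@(s['position']-m)).round(4),s['ft_force'])
C={n:read_camera(n) for n in('side','top')}
for n,c in C.items():
    h=cv2.cvtColor(c['pixels'],cv2.COLOR_RGB2HSV);mm=(h[...,0]>10)&(h[...,0]<28)&(h[...,1]>90)
    for k,ce,st in blobs(mm,8):
        q=(cloud(c,k)-m)@F.T
        if len(q) and abs(np.median(q,0)[1])<.03:
            A=np.c_[q[:,2]-.03,np.ones(len(q))];f=np.linalg.lstsq(A,q[:,:2],rcond=None)[0];print(n,ce,st,np.median(q,0).round(4),'slope xy',f[0].round(3),'at u=.03',f[1].round(4),np.percentile(q[:,2],[3,97]).round(3))
f=lambda im,r0,r1,c0,c1:cv2.resize(im[r0:r1,c0:c1,::-1],(400,400),interpolation=cv2.INTER_CUBIC)
cv2.imwrite('pics/a5.png',np.hstack([f(C['side']['pixels'],140,210,270,340),f(C['top']['pixels'],140,210,330,400)]))
E
```

```text
time_s: 12.62
position: [0.578, -0.1435, 0.1696]
tool_rot: [-3.141, -0.607, 0.544]
ft_force: [0.1, -0.8, -0.8]
width: 0.0196
grasp_force: 39.6
tcp [ 0.0016 -0.001   0.081 ] [ 0.07214648 -0.77140999 -0.8467964 ]
side [310.30973451 176.04424779] [304 168  14  16 113] [0.0009 0.0107 0.0305] slope xy [ 0.025 -0.032] at u=.03 [0.0006 0.0104] [0.011 0.051]
top [373.0942029  176.55072464] [364 171  20  14 138] [0.0097 0.0025 0.049 ] slope xy [ 0.049 -0.103] at u=.03 [0.0086 0.0034] [0.016 0.089]
```

View pics/a5.png

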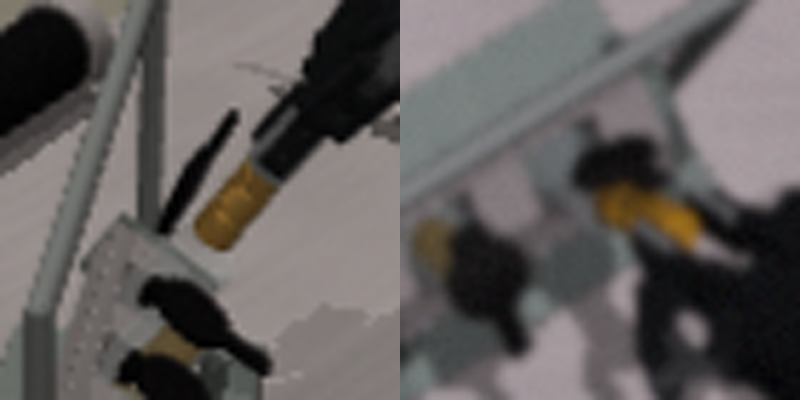

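The picture shows the cartridge just above the mouth, at left (230,215) and right (640,215). It is on axis within about 2 mm and tilted by only about 3%. Inserting slowly.

```bash
python3 -m crank '0 0 .06 0 0 0; 0 0 .12 0 0 0; 0 0 .17 0 0 0; 0 0 .17 0 0 0'; python3 -m crank '0 0 .06 0 0 0; 0 0 .12 0 0 0; 0 0 .165 0 0 0; 0 0 .165 0 0 0'; python3 -c "
from ax import *
from rig import sense
s=sense();print((F@(s['position']-m)).round(4))"
```

```text
time_s: 13.22
position: [0.5905, -0.1359, 0.1486]
tool_rot: [-3.141, -0.607, 0.544]
ft_force: [0.2, 0.0, -1.8]
width: 0.0195
grasp_force: 39.6
time_s: 13.72
position: [0.6026, -0.1287, 0.1284]
tool_rot: [-3.141, -0.607, 0.544]
ft_force: [-1.2, 0.4, -2.0]
width: 0.0196
grasp_force: 39.6
[ 0.0014 -0.001   0.0308]
```

```bash
python3 -m crank '0 0 0 0 0 0; 0 0 0 0 0 0; 0 0 0 0 0 0; 0 0 0 0 0 0; 0 0 0 0 0 0' -.15; python3 -m crank '0 0 -.2 0 0 0; 0 0 -.4 0 0 0; 0 0 -.7 0 0 0; 0 0 -1 0 0 0; 0 0 -1 0 0 0'
python3 - <<'E'
from ax import *
from rig import *
s=sense();print('tcp',(F@(s['position']-m)).round(4),s['ft_force'])
C={n:read_camera(n) for n in('side','top')}
for n,c in C.items():
    h=cv2.cvtColor(c['pixels'],cv2.COLOR_RGB2HSV);mm=(h[...,0]>10)&(h[...,0]<28)&(h[...,1]>60)
    for k,ce,st in blobs(mm,4):
        q=(cloud(c,k)-m)@F.T
        if len(q) and abs(np.median(q,0)[1])<.25 and abs(np.median(q,0)[0])<.06:
            print(n,ce,st,np.median(q,0).round(4),np.percentile(q[:,2],[3,97]).round(3))
f=lambda im,r0,r1,c0,c1:cv2.resize(im[r0:r1,c0:c1,::-1],(400,400),interpolation=cv2.INTER_CUBIC)
cv2.imwrite('pics/a6.png',np.hstack([f(C['side']['pixels'],150,230,270,350),f(C['top']['pixels'],140,210,330,400)]))
E
```

```text
time_s: 14.35
position: [0.6025, -0.1291, 0.129]
tool_rot: [3.141, -0.608, 0.544]
ft_force: [0.3, -0.1, -0.3]
width: 0.0361
grasp_force: 0.0
time_s: 14.98
position: [0.5291, -0.1751, 0.2547]
tool_rot: [3.136, -0.608, 0.545]
ft_force: [0.1, 0.7, -0.6]
width: 0.0363
grasp_force: 0.0
tcp [ 0.0026 -0.0028  0.1842] [ 0.13417188  0.70442653 -0.56595492]
side [303.42592593 186.87037037] [298 183  11   8  54] [-0.0031  0.0166 -0.0038] [-0.013  0.009]
side [294.57142857 193.71428571] [293 193   4   3   7] [ 0.0132  0.0736 -0.0059] [-0.043  0.001]
side [299.5106383  200.31914894] [294 196  11   8  47] [-0.0008  0.0871 -0.0022] [-0.014  0.008]
side [291.5 207. ] [290 207   4   1   4] [ 0.0145  0.1422 -0.0013] [-0.008 -0.001]
side [296.10909091 214.29090909] [290 210  13   9  55] [-0.001   0.1539 -0.0041] [-0.016  0.008]
side [289.42424242 232.65909091] [281 225  17  16 132] [-0.0032  0.2217 -0.019 ] [-0.04   0.001]
top [361.89473684 171.65789474] [354 165  17  14 114] [ 0.0077  0.0062 -0.0078] [-0.033  0.039]
top [335.92 182.62] [332 179   8   9  50] [ 0.0145  0.0768 -0.0176] [-0.035  0.006]
top [313.825 195.575] [311 192   7   9  40] [ 0.0159  0.1431 -0.018 ] [-0.032  0.001]
top [291.8125 208.75  ] [289 206   7   8  32] [ 0.016   0.2078 -0.0192] [-0.032  0.002]
```

View pics/a6.png

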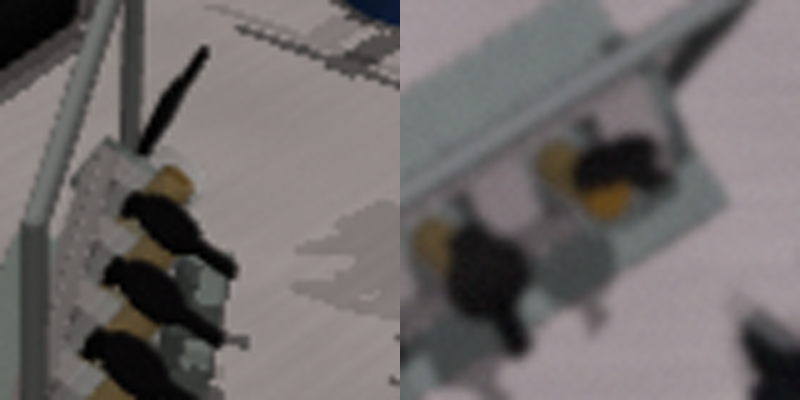

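The cartridge is in the tube: left (175,185), right (605,200), seen through the mouth under the open cap. I'll measure how deep its end face sits.

Run:
```python
from ax import *
from rig import *
C={n:read_camera(n) for n in('side','top')}
for n,c in C.items():
    h=cv2.cvtColor(c['pixels'],cv2.COLOR_RGB2HSV);b=(h[...,0]>10)&(h[...,0]<28)&(h[...,1]>60)
    v,w=np.nonzero(b)
    for y,x in zip(v,w):
        k=np.zeros_like(b);k[y,x]=1;q=(cloud(c,k)-m)@F.T
        if n=='top' and 360<=x<=372 and 168<y<182 or n=='side' and 296<x<312 and 180<y<192:
            if (x+y)%2==0: print(n,x,y,h[y,x],(q[0]*1000).round(0) if len(q) else None, end='; ')
    print()
# predicted pixels of end face centre for various depth
for d in(-.006,.005,.015):
    for n,c in C.items():
        T=np.linalg.inv(c['world_from_camera']);p=T[:3,:3]@(m+d*u)+T[:3,3];p=c['intrinsics']@p;print(d,n,(p[:2]/p[2]).round(1))
```

```text
side 303 183 [ 17 107  81] [-0. -3. -5.]; side 302 184 [ 20 103  84] [ 3.  9. -3.]; side 304 184 [ 18 162  85] [-4. -0. -4.]; side 306 184 [ 17  70 113] [-10.  -8.  -4.]; side 301 185 [ 20 101  83] [ 5. 18. -2.]; side 303 185 [ 19 120  96] [ 1. 19.  1.]; side 305 185 [ 18 174  85] [-8.  0. -5.]; side 307 185 [ 17  65 113] [-14.  -8.  -5.]; side 300 186 [19 92 86] [ 5. 17. -8.]; side 302 186 [ 19 116  92] [ 1. 16. -4.]; side 304 186 [ 19 126 101] [-2. 21.  2.]; side 306 186 [ 19 165  85] [-11.   1.  -5.]; side 299 187 [19 93 85] [  5.  16. -12.]; side 301 187 [ 19 115  91] [ 2. 19. -7.]; side 303 187 [ 19 124  99] [-2. 20. -3.]; side 305 187 [ 19 129  99] [-7. 16. -2.]; side 307 187 [ 20 125 100] [-10.  21.   5.]; side 300 188 [ 18 105  56] [  1.  16. -13.]; side 302 188 [ 19 119  77] [-2. 18. -8.]; side 304 188 [ 19 123  93] [-7. 18. -5.]; side 306 188 [ 20 126  91] [-11.  15.  -3.]; side 299 189 [17 89 20] [12. 62.  7.]; side 301 189 [17 85 21] [ 7. 55.  7.]; side 303 189 [ 19 114  47] [ 1. 48.  7.]; side 305 189 [ 20 127  86] [-11.  15.  -7.]; side 307 189 [20 64 84] [-15.  17.  -2
[... 907 characters left out ...]
; top 361 175 [16 75 78] [ -8.   7. -18.]; top 363 175 [ 17 168  88] [-4.  6. -7.]; top 365 175 [ 18 195  97] [-6.  2. -5.]; top 367 175 [ 18 177 101] [-11.  -4.  -7.]; top 369 175 [ 17 113  90] [-14.  -9.  -7.]; top 362 176 [16 86 80] [ -8.   8. -12.]; top 364 176 [ 17 161  98] [-8.  5. -6.]; top 366 176 [ 18 182  98] [-11.   0.  -6.]; top 368 176 [ 17 132  93] [-14.  -5.  -6.]; top 363 177 [15 75 82] [-18.   4. -20.]; top 365 177 [ 18 147  92] [-11.   4.  -4.]; top 367 177 [ 17 125  92] [-16.  -2.  -7.]; top 366 178 [16 72 82] [-17.   2.  -8.]; 
-0.006 side [302.5 183.7]
-0.006 top [364.5 172.5]
0.005 side [305. 181.]
0.005 top [366.5 173.9]
0.015 side [307.2 178.5]
0.015 top [368.4 175.1]
```

The end face lies about 6 mm below the rim, so the cartridge is fully down. Now re-grip the tab where I left it and reverse the arc.

```bash
python3 -c "
from h import *
go([.6053,-.1263,.1822]+.1*u,TILT);go([.6053,-.1263,.1822],TILT)"
```

```text
shift [ 0.222 -0.003  0.05 ] turn [-0.0007  0.0011  0.0004] | deg 0.2
shift [ 0.225 -0.001  0.717] turn [-0.0007  0.0011  0.0004] | deg 0.2
```

```bash
python3 -m crank '.1 0 .05 0 0 0; .225 0 .05 0 0 0; .225 0 .3 0 0 0; .225 0 .5 0 0 0; .225 0 .65 0 0 0'; python3 -m crank '0 0 .067 0 0 0; 0 0 .067 0 0 0'; python3 -m crank '0 0 0 0 0 0; 0 0 0 0 0 0; 0 0 0 0 0 0; 0 0 0 0 0 0' -1 25;python3 -c "
from h import *
go([.6053,-.1263,.1822],TILT)"
```

```text
time_s: 15.8
position: [0.6009, -0.1287, 0.1891]
tool_rot: [-3.139, -0.607, 0.544]
ft_force: [-0.5, -0.3, -0.1]
width: 0.0362
grasp_force: 0.0
time_s: 16.05
position: [0.6054, -0.1267, 0.1824]
tool_rot: [-3.14, -0.607, 0.544]
ft_force: [-0.4, -0.4, 0.8]
width: 0.0365
grasp_force: 0.0
time_s: 16.55
position: [0.6054, -0.1272, 0.1838]
tool_rot: [3.141, -0.608, 0.545]
ft_force: [-5.3, 1.5, 6.9]
width: 0.0109
grasp_force: 24.7
shift [-0.004 -0.005  0.01 ] turn [-0.0001  0.0009  0.0006] | deg 0.2
```

```bash
python3 -m crank '-.078 0 -.012 0 0 0; -.158 0 -.008 0 0 0; -.235 0 .012 0 0 0; -.305 0 .048 0 0 0; -.367 0 .098 0 0 0'; python3 -m crank '-.046 0 .056 0 0 0; -.081 0 .12 0 0 0; -.103 0 .19 0 0 0; -.11 0 .242 0 0 0; -.111 0 .27 0 0 0'; python3 -m crank '0 0 0 0 0 0; 0 0 .01 0 0 0; 0 0 .01 0 0 0'; python3 -c "
from h import *
go([.5822,-.1402,.0966],TILT)"
```

```text
time_s: 17.18
position: [0.5729, -0.1466, 0.1387]
tool_rot: [-3.141, -0.607, 0.544]
ft_force: [-4.8, 3.4, 5.3]
width: 0.0108
grasp_force: 28.7
time_s: 17.8
position: [0.5807, -0.1421, 0.0956]
tool_rot: [-3.14, -0.606, 0.543]
ft_force: [-17.6, -1.4, 17.4]
width: 0.0109
grasp_force: 33.1
time_s: 18.18
position: [0.5813, -0.1418, 0.0947]
tool_rot: [-3.141, -0.606, 0.543]
ft_force: [-17.4, -0.7, 12.6]
width: 0.0112
grasp_force: 33.7
shift [ 0.016 -0.006 -0.004] turn [-0.0003  0.0015 -0.    ] | deg 0.3
```

```bash
python3 -m crank '0 0 0 0 0 0; 0 0 0 0 0 0; 0 0 -.1 0 0 0; 0 0 -.3 0 0 0; 0 0 -.4 0 0 0' -.15; python3 -m crank '0 0 0 0 0 0; 0 0 0 0 0 0; 0 0 0 0 0 0; 0 0 0 0 0 0' -1 25
python3 - <<'E'
from ax import *
from rig import *
go(m-.012*xp+.036*u,TILT)
C={n:read_camera(n) for n in('side','top')}
f=lambda im,r0,r1,c0,c1:cv2.resize(im[r0:r1,c0:c1,::-1],(400,400),interpolation=cv2.INTER_CUBIC)
cv2.imwrite('pics/a7.png',np.hstack([f(C['side']['pixels'],150,230,270,350),f(C['top']['pixels'],140,210,330,400)]))
for n,c in C.items():
    d=c['pixels'].max(2)<38;q=(cloud(c,d)-m)@F.T
    for y in(0,.068,.136,.204):
        k=(abs(q[:,1]-y)<.018)&(q[:,0]>-.04)&(q[:,0]<.022)&(abs(q[:,2])<.03);a=q[k]
        if len(a)>9:print(n,y,len(a),'u med',np.median(a[:,2]).round(4),'slope',np.polyfit(a[:,0],a[:,2],1)[0].round(3))
E
```

```text
time_s: 18.8
position: [0.553, -0.1597, 0.1464]
tool_rot: [3.139, -0.608, 0.545]
ft_force: [-1.0, 0.1, 0.3]
width: 0.0364
grasp_force: 0.0
time_s: 19.3
position: [0.5536, -0.1583, 0.1444]
tool_rot: [-3.141, -0.608, 0.544]
ft_force: [-0.4, 0.7, -0.5]
width: 0.0
grasp_force: 0.0
shift [ 0.163 -0.007  0.271] turn [-0.0005  0.0011  0.0004] | deg 0.2
side 0 105 u med 0.0073 slope -0.014
side 0.068 118 u med 0.0073 slope -0.024
side 0.136 142 u med 0.0072 slope -0.029
side 0.204 161 u med 0.0072 slope -0.022
top 0 177 u med 0.0072 slope -0.003
top 0.068 175 u med 0.0072 slope 0.006
top 0.136 177 u med 0.0071 slope 0.023
top 0.204 168 u med 0.0068 slope 0.027
```

View pics/a7.png

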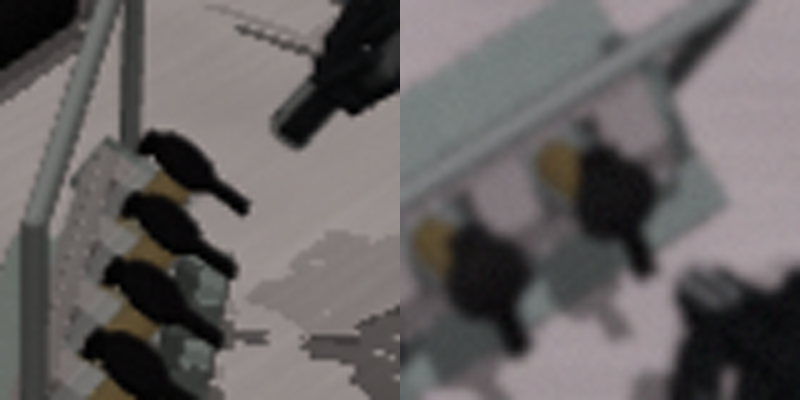

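The picture shows all four caps shut, with brass inside all four tubes; the target cap at left (180,155) and right (615,190) lies flush. I'll press it lightly with the closed fingertips to make sure.

```bash
python3 -m crank '.1 0 0 0 0 0; .163 0 .05 0 0 0; .163 0 .15 0 0 0; .163 0 .25 0 0 0; .163 0 .27 0 0 0'; python3 -m crank '0 0 .01 0 0 0; 0 0 .02 0 0 0; 0 0 .03 0 0 0; 0 0 .03 0 0 0'; python3 -c "
from ax import *
from rig import sense
s=sense();print((F@(s['position']-m)).round(4),F@s['ft_force'])"
```

```text
time_s: 20.02
position: [0.5903, -0.1356, 0.1239]
tool_rot: [-3.139, -0.607, 0.543]
ft_force: [0.1, -0.2, -0.5]
width: 0.0001
grasp_force: 0.0
time_s: 20.52
position: [0.5925, -0.1355, 0.1224]
tool_rot: [3.141, -0.608, 0.544]
ft_force: [-10.6, -2.6, 12.1]
width: -0.0002
grasp_force: 7.7
[-0.012  -0.0016  0.0328] [-1.58020495  3.22926599 15.90745418]
```

16 N on the shut cap. Back off, check the final state and hand in.

```bash
python3 -m crank '0 0 -.1 0 0 0; 0 0 -.4 0 0 0; 0 0 -.8 0 0 0; 0 0 -.8 0 0 0; 0 0 -.8 0 0 0'; python3 -m crank '0 0 0 0 0 0; 0 0 0 0 0 0; 0 0 0 0 0 0; 0 0 0 0 0 0'
python3 - <<'E'
from ax import *
from rig import *
C={n:read_camera(n) for n in('side','top')}
for n,c in C.items():
    d=c['pixels'].max(2)<38;q=(cloud(c,d)-m)@F.T
    for y in(0,.068,.136,.204):
        k=(abs(q[:,1]-y)<.018)&(q[:,0]>-.04)&(q[:,0]<.022)&(abs(q[:,2])<.03);a=q[k]
        if len(a)>9:print(n,y,np.median(a[:,2]).round(4),np.polyfit(a[:,0],a[:,2],1)[0].round(3))
print(job_done())
E
```

```text
time_s: 21.15
position: [0.5339, -0.1705, 0.2207]
tool_rot: [3.14, -0.608, 0.545]
ft_force: [0.9, 0.7, 0.9]
width: 0.0
grasp_force: 0.0
time_s: 21.65
position: [0.5341, -0.1703, 0.2201]
tool_rot: [-3.141, -0.608, 0.544]
ft_force: [0.6, 0.6, -0.1]
width: 0.0001
grasp_force: 0.0
side 0 0.0074 -0.013
side 0.068 0.0072 -0.018
side 0.136 0.0072 -0.028
side 0.204 0.0072 -0.015
top 0 0.0073 0.01
top 0.068 0.0069 0.018
top 0.136 0.007 0.028
top 0.204 0.007 -0.013
the job is handed in; nothing more can be done
None
```

The spare cartridge is fully down in the formerly empty tube, all four caps measure shut, and the job was handed in at about 22 s of the 66 s; the hand-in gave no verdict.

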